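Set out the pill board with its guide rule

ROBOT

A 6-joint arm with a two-finger parallel gripper is mounted at the origin on the work surface. World frame = base frame: x ahead of the robot, y to its left, z up, the work surface at z = 0. Lengths are in mm, angles in rad, forces in N, time in s.
With the tool pointing down it reaches from about 350 to 875 mm from the base axis. Payload 4.2 kg.
Tool frame: the origin (TCP) lies on the mounting face of the last link; the fingertips stand 173 mm ahead of it and the grasp point (between the pads) lies 155 mm ahead of it; z points along the fingers, y is the line along which they close (so a half turn about z gives the same grasp; the last joint's range is limited). The gripper opens to 85 mm and grips with 20 to 120 N. Pads are 22 mm wide; open, the fingers measure 114 mm over their backs; the gripper's body (76 mm by 85 mm) begins 54 mm behind the grasp point. The pads swing forward as they close: fully open they stand 13 mm farther back than shut.
Start: joints at [1.434, 0.385, 0.008, 0, -1.194, -0.259], TCP at [240.933, 576.672, 404.712] pointing down, gripper open.
Joint ranges: [-3.14, 3.14], [-1.21, 2.06], [-1.07, 1.41], [-3.16, 2.05], [-2.99, -0.16], [-3.1, 3.1]. Speed limits (rad/s): [2.79, 2.79, 3.14, 3.14, 3.14, 3.14].

INTERFACE

Orientations are given as a unit quaternion [x, y, z, w].
In Python, from bench import arm gives the robot as it stands. The module is installed in compiled form; this text tells all that it offers.
- The arm moves only by the tool move_arm, never from a script. Its arguments are lists of equal length, an entry for each row: "fingers": the finger opening in mm, from 0 to 85.4; "travel": the shift along the tool's x, y, z in mm, a list of three; "dr": the turn, a rotation vector about the tool's x, y, z in rad, a list of three. A call has 1 to 10 rows; each row is the pose to reach, as a shift and turn from the pose commanded when the call began, along the tool's axes at that moment; what a row does not reach only later rows make up. A row lasts 1/10 s, in which the tool goes at most 50 mm and 8.59 degrees, less where a joint would pass 70% of its speed; a pose out of reach is approached as far as the arm can. A call with a gripper value outside its range is refused whole. The fingers move at their own pace and stop on an object; the grip force is fixed at half the most. Time passes only in rows, so rows that repeat a pose let the fingers close. It gives the time, the measured TCP pose, the force, the opening and the grip force at its end, in the units of the state.
- arm.read_state(): the state, without advancing time (a new reading comes with each control period).
- arm.get_image(name): name is "side" or "top"; returns the picture (480x640x3 uint8, red, green, blue); there is no depth.
- arm.camera_model(name): a dict with "intrinsics" (3x3 intrinsics, pixels), "pose" (4x4, takes a point from camera to world coordinates). Camera axes: x right, y up, looking along -z (the intrinsics and any distortion apply to the point x, -y, -z); pixel columns grow to the right and rows downward; lengths in mm; the calibration is good to about 2 mm. A picture is of the moment at which its call begins. camera_model takes no time and is no camera call.
- arm.job_done(): hands the job in; it is judged then, once.
The state is a dict: "clock": time; "joints": joint angles; "joint_vel": joint speeds; "joint_efforts": joint torques, N m; "position": TCP position; "ee_rot": TCP orientation; "contact_force": force on the tool from outside, world axes, zero at the start; "wrist_torque": the same for the moment, N m; "gripper_width": finger opening in mm; "grasp_force": force on a finger pad.
Only numpy, scipy, OpenCV 4.12 (cv2) and the standard library are available. Lean on these libraries where they do the work, as an engineer would, in place of code of your own. Each camera call takes 0.05 s, during which the arm holds its last target. There are 200 camera calls.

TASK

Set out the white pill board for rolling: slide the brass stop along its track until it is level with the small iron stud on the board beside the track, and lay the brass rule flat on the cart top, flush along the board's plain long edge (the one facing the robot, away from the track) and roughly centred on it. Either order will do; let go of both and leave the other things where they are.

Things in the scene. Friction and masses are not known exactly. Their poses are not given: they have to be found in the camera images.
- board: White ceramic pill board, a slab 160 (its x) x 270 (its y) x 12 mm thick, fixed to the cart top; a brass grooved plate is let into its face. Origin: centre of its underside. Its -x long side (towards the robot) is the plain edge; near its +x long side runs a dark wooden track, 26 mm wide, 200 mm long, 6 mm high, along the board's y, centred 50 mm to +x of the board's middle.
- board_edge (a point): Middle of the board's plain long edge, at the foot of that side face (on the cart top). Axes as the board's: y runs along the edge, -x points out of the face, away from the board.
- stop (a joint): The brass stop, a block 24 mm (across the track) x 20 mm (along it) x 34 mm high, standing on the track. Its joint is its travel in m along the board's +y, from 0 (70 mm to -y of the board's middle) to 0.14. It slides with about 1.5 N of friction and stays where it is left.
- stop_top (a point): Centre of the stop's top face, 52 mm above the cart top. The block reaches from 18 to 52 mm above the cart top.
- stud: Small round dark iron stud, 12 mm across and 8 mm high, fixed on the board's face between the track and the +x long edge, 72 mm to +x of the board's middle. It marks where the stop must stand along the track. Origin: centre of its underside, on the board's face, 12 mm above the cart top.
- rule: Loose brass rule, a straight flat bar 240 (its x) x 40 (its y) x 6 mm, with a dark wooden hand block 50 (x) x 18 (y) mm standing on its middle from 6 to 46 mm above its underside. 0.36 kg. Origin: centre of its underside; its two long edges are alike, 20 mm to each side of its x axis.
- rule_end_a (a point): Middle of the rule's +x end, on its underside, 120 mm from its origin. Axes as the rule's.
- rule_end_b (a point): Middle of the rule's -x end, on its underside, 120 mm from its origin. Axes as the rule's.
- jar_big: Bystander: lidded red clay jar, 90 mm across, 120 mm high. Origin: centre of its underside.
- jar_small: Bystander: lidded red clay jar, 72 mm across, 90 mm high. Origin: centre of its underside.
- scoop: Bystander: ox-bone scoop, 150 mm long (its x), 37 mm wide, 15 mm high. Origin: underside, about its middle.
- weight_tall: Bystander: brass weight, 26 mm across, 30 mm high. Origin: centre of its underside.
- weight_short: Bystander: brass weight, 26 mm across, 18 mm high. Origin: centre of its underside.
- mortar: Bystander: small marble mortar bowl, 84 mm across, 55 mm high. Origin: centre of its underside.
- dish: Bystander: copper weighing dish, 110 mm across, 20 mm high, under the balance. Origin: centre of its underside.
Not all that is in view belongs to the job. There is more than one size of the rule; the one meant has the size given above.

How it is judged (in metres and radians):
At the end, for the whole second after the job is handed in: The rule lies flat and at rest on the cart top, its long edge within 3 mm of the board's plain edge at both ends, its middle within 30 mm of the edge's middle; the stop stands still with its centre within 7 mm of the stud, measured along the track (x of rule_end_a in the frame of board_edge between -0.023 and -0.017 m and x of rule_end_b in the frame of board_edge between -0.023 and -0.017 m and y of rule in the frame of board_edge between -0.03 and 0.03 m and angle between rule's own z axis and vertical below 0.03 rad and height (world z) of rule below 0.004 m and linear speed of rule below 0.01 m/s and y of stop_top in the frame of stud between -0.007 and 0.007 m and velocity of joint stop between -0.01 and 0.01 m/s); the robot touches nothing.
It fails at once if a bystander (jar, scoop, weight, mortar or dish) is moved more than 25 mm (distance of any of jar_big, jar_small, scoop, weight_tall, weight_short, mortar, dish from where it was at the start of the episode above 0.025 m).
It also fails if it takes over 51 s, if anything falls off the work surface, if the arm or the gripper's body presses on something with over 40 N, if the wrist force passes 120 N, or if a joint passes its speed limit or range.

## Working session

There is one attempt and no reset: what is moved stays moved. The work goes in short steps, Python scripts to look and compute and a tool call to move; the robot and the scene stay as the last step left them, time stands still between calls to the robot, and variables do not carry over. Pictures are saved under pics/ and viewed, at most 10 in all, crops included, and the job is handed in when it is done.

Besides the shell and the picture viewer there is one more tool, called after "Request:" as a command line: name --argument value ..., lists and objects as JSON in quotes. move_arm: Moves the arm, as the interface text tells. Its arguments: {"type":"object","properties":{"fingers":{"type":"array","items":{"type":"number"}},"travel":{"type":"array","items":{"type":"array","items":{"type":"number"}}},"dr":{"type":"array","items":{"type":"array","items":{"type":"number"}}}},"required":["fingers","travel","dr"]}

```bash
mkdir -p pics
python3 - <<'E'
from bench import arm
import cv2,numpy as np
for n in("top","side"):
    cv2.imwrite(f"pics/{n}0.png",arm.get_image(n)[:,:,::-1]); m=arm.camera_model(n); print(n,np.round(m["intrinsics"],1).tolist(),np.round(m["pose"],3).tolist())
s=arm.read_state();print({k:np.round(v,3).tolist() for k,v in s.items()})
E
```

```text
top [[528.5, 0.0, 319.9], [0.0, 528.5, 241.8], [0.0, 0.0, 1.0]] [[0.019, 0.993, -0.115, 336.594], [-1.0, 0.018, -0.006, 81.803], [-0.004, 0.115, 0.993, 1523.056], [0.0, 0.0, 0.0, 1.0]]
side [[562.8, 0.0, 312.7], [0.0, 562.8, 236.6], [0.0, 0.0, 1.0]] [[-0.973, 0.177, -0.149, 280.528], [-0.231, -0.742, 0.629, 1119.368], [0.001, 0.646, 0.763, 1375.081], [0.0, 0.0, 0.0, 1.0]]
{'clock': 0.1, 'joints': [1.434, 0.385, 0.007, -0.0, -1.194, -0.259], 'joint_vel': [0.0, -0.0, 0.005, 0.002, -0.0, 0.001], 'joint_efforts': [-0.0, -39.332, 18.893, 4.198, -0.003, 0.0], 'position': [240.877, 576.525, 403.729], 'ee_rot': [0.98, -0.197, -0.0, 0.001], 'contact_force': [0.64, 0.378, -0.39], 'wrist_torque': [-0.023, -0.001, -0.014], 'grasp_force': 0.0, 'gripper_width': 85.513}
```

View pics/top0.png

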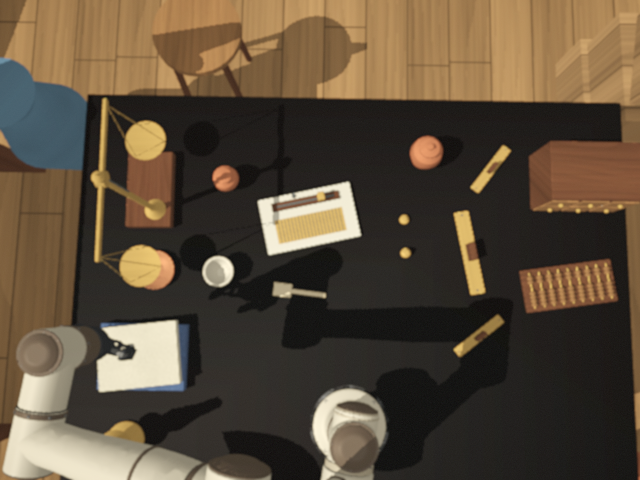

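View pics/side0.png

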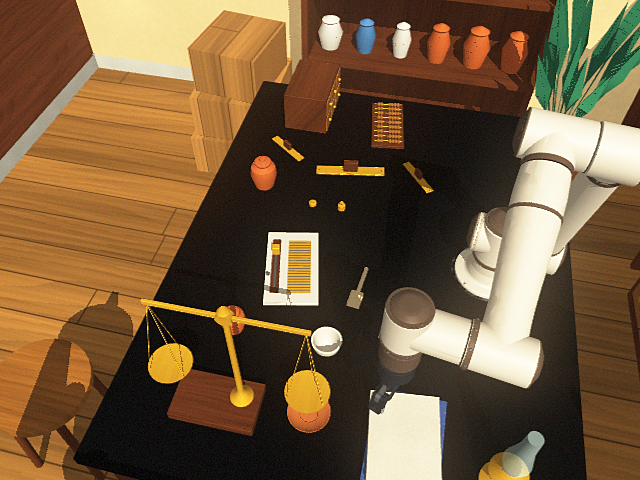

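The top view shows the board at about (309,218), the stop at about (320,197), the mortar at (218,271) and the scoop at (300,291). Three things could be taken for the rule: the big bar at (469,252), about 84 px or 240 mm long, and two smaller ones at (490,169) and (479,335), each about 50 px. I choose the big one and will check it in a close crop. The side view shows the same bars at (350,170), (287,148) and (418,177).

Run:
```python
import cv2,numpy as np
t=cv2.imread("pics/top0.png");s=cv2.imread("pics/side0.png")
a=cv2.resize(t[175:265,250:370],None,fx=3.3,fy=3.3,interpolation=2)
b=cv2.resize(t[140:360,440:520],None,fx=2.7,fy=2.7,interpolation=2)
c=cv2.resize(s[225:315,255:330],None,fx=3.3,fy=3.3,interpolation=2)
d=cv2.resize(s[130:230,265:440],None,fx=2.2,fy=2.2,interpolation=2)
o=np.zeros((600,800,3),np.uint8)
for im,x,y in((a,0,0),(c,0,300),(d,400,0),(b,550,0)):
    if im is b: im=cv2.resize(im,None,fx=.6,fy=.6); x,y=600,230
    h,w=im.shape[:2];o[y:y+h,x:x+w]=im[:600-y,:800-x]
cv2.imwrite("pics/crop.png",o)
```

```text
(no output)
```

View pics/crop.png

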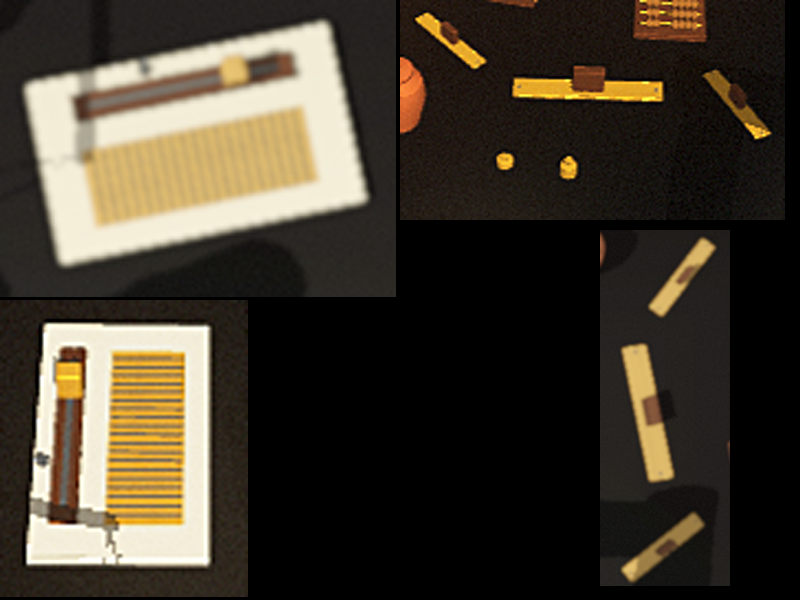

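The crop shows the white board with the stop (yellow block) at top-view px (321,196) and the stud at (294,196). The same two are at (275,250) and (267,273) in the side view. The long bar with its upright block at (469,252) is the rule: it is clearly bigger than the other two.

```bash
cat > h.py <<'E'
import cv2,numpy as np
from bench import arm
def ray(n,px,z):
    m=arm.camera_model(n);K=m["intrinsics"];P=np.array(m["pose"])
    p=np.c_[np.atleast_2d(px),np.ones(len(np.atleast_2d(px)))]@np.linalg.inv(K).T
    d=(p*[1,-1,-1])@P[:3,:3].T; o=P[:3,3]
    return (o+d*((z-o[2])/d[:,2])[:,None])[:,:2]
def rect(n,mask,z,roi):
    x0,y0,x1,y1=roi; m=np.zeros_like(mask); m[y0:y1,x0:x1]=mask[y0:y1,x0:x1]
    c=max(cv2.findContours(m,cv2.RETR_EXTERNAL,cv2.CHAIN_APPROX_NONE)[0],key=cv2.contourArea)[:,0]
    h=cv2.convexHull(c)[:,0].astype(float)
    w=ray(n,h,z).astype(np.float32)
    (cx,cy),(a,b),_=r=cv2.minAreaRect(w); bx=cv2.boxPoints(r)
    e=[bx[1]-bx[0],bx[2]-bx[1]]; l=max(e,key=np.linalg.norm); l=l*np.sign(l[1])
    return np.array([cx,cy]),max(a,b),min(a,b),np.arctan2(-l[0],l[1]) # yaw: long axis = +y rotated
def masks(im): # bgr
    h=cv2.cvtColor(im,cv2.COLOR_BGR2HSV)
    return (cv2.inRange(h,(0,0,150),(40,70,255)), cv2.inRange(h,(12,70,110),(35,255,255)))
E
python3 - <<'E'
from h import *
for n,rb,rr in(("top",(245,170,375,265),(440,200,495,305)),("side",(255,225,330,315),(310,155,390,182))):
    w,b=masks(cv2.imread(f"pics/{n}0.png"))
    print(n,"board",rect(n,w,12,rb),"rule",rect(n,b,6,rr))
print("stud",ray("top",[[293.9,195.9]],20),ray("side",[[267.4,273.2]],20))
print("stop",ray("top",[[321.2,195.6]],52))
t=cv2.imread("pics/top0.png"); w,b=masks(t)
for n,roi in (("top",(312,188,330,205)),("side",(268,240,284,262))):
    w,b=masks(cv2.imread(f"pics/{n}0.png")); print("stopblob",n,rect(n,b,52,roi))
E
```

```text
top board (array([581.57092285, 125.62313843]), 274.0736083984375, 165.24588012695312, np.float32(0.22500464)) rule (array([ 490.55743408, -338.49786377]), 247.05943298339844, 47.99662780761719, np.float32(-1.3787149))
side board (array([581.13952637, 126.56324005]), 276.9809875488281, 160.45822143554688, np.float32(0.22688273)) rule (array([ 489.90335083, -339.2538147 ]), 241.2963104248047, 45.67209243774414, np.float32(-1.3845115))
stud [[643.19889038 168.93740766]] [[643.4204816  173.10368375]]
stop [[638.92441075  89.81895803]]
stopblob top (array([635.90826416,  96.17380524]), 37.784610748291016, 27.077842712402344, np.float32(0.21847753))
stopblob side (array([635.40228271, 101.34653473]), 46.7476806640625, 24.061363220214844, np.float32(0.27968383))
```

```bash
cat >> h.py <<'E'
from scipy.spatial.transform import Rotation as R
B=np.array([581.4,126.1]);YB=.226
BX=np.array([np.cos(YB),np.sin(YB)]);BY=np.array([-BX[1],BX[0]])
def inb(p): d=np.asarray(p)-B; return np.round(np.c_[d@BX,d@BY],1).tolist()
def bw(x,y): return B+x*BX+y*BY
def goto(p,z,yaw): # tool y at world angle yaw mod pi, tool down
    s=arm.read_state();q=R.from_quat(s["ee_rot"]);ty=q.apply([0,1,0]);a=np.arctan2(ty[1],ty[0])
    k=round((a-yaw)/np.pi);yaw+=k*np.pi
    T=R.from_matrix(np.c_[[np.sin(yaw),-np.cos(yaw),0],[np.cos(yaw),np.sin(yaw),0],[0,0,-1]])
    print("travel",np.round(q.inv().apply(np.r_[p,z]-s["position"]),1),"dr",np.round((q.inv()*T).as_rotvec(),3),"pos",np.round(s["position"],1),"t",s["clock"],"F",np.round(s["contact_force"],1),"w",s["gripper_width"],"q",np.round(s["joints"],2))
E
python3 - <<'E'
from h import *
for n,(x,y),z in(("top",(294,196),18),("side",(267,273),18)):
    g=cv2.cvtColor(cv2.imread(f"pics/{n}0.png"),6)[y-5:y+6,x-5:x+6].astype(float)
    w=np.clip(190-g,0,None); yy,xx=np.mgrid[-5:6,-5:6]; r=(xx**2+yy**2<16); w=w*r
    c=[x+(w*xx).sum()/w.sum(),y+(w*yy).sum()/w.sum()]
    print(n,c,inb(ray(n,c,z))); print(g.astype(int))
print("stop",bw(50,-48.5)); goto(bw(50,-48.5),330,YB+np.pi/2)
E
```

```text
top [np.float64(293.542730299667), np.float64(195.50277469478357)] [[71.6, 28.7]]
[[ 31  31  31  34  39  46  55  71  90 117 139]
 [ 53  59  61  64  84 106 130 151 167 186 204]
 [135 147 133 115 124 151 183 205 216 224 231]
 [202 209 189 150 134 152 186 215 230 235 237]
 [230 231 208 162 126 128 166 205 227 236 237]
 [237 233 213 173 132 129 169 208 228 233 231]
 [237 234 221 194 162 159 188 214 223 217 206]
 [233 231 223 208 186 174 181 193 193 176 156]
 [214 208 201 189 171 153 145 142 135 122 108]
 [171 160 151 139 126 115 108 103 102 100 104]
 [118 112 108 103 101 102 104 108 110 113 115]]
side [np.float64(265.9874326750449), np.float64(272.8873429084381)] [[75.5, 29.3]]
[[ 39  35  19  89 249 247 239 243 253 138  57]
 [ 35  31   6 100 249 245 241 244 227 104  68]
 [ 31  33  10 197 252 253 249 250 231 106  61]
 [ 31  29   9 198 123 110 217 253 238 112  63]
 [ 37  32  13 146  89  83  92  92 210 112  64]
 [ 32  25   9 203 120 104  92 154 170  88  71]
 [ 34  29   2 226 121  84  72 152 171  91  73]
 [ 36  31   3 254 237 183 165 252 163  67  72]
 [ 35  23   4 254 253 246 250 254 147  65  73]
 [ 30  28  20 252 246 242 242 253 144  60  73]
 [ 35  25  19 251 247 240 241 253 150  65  69]]
stop [640.99645633  90.03738233]Traceback (most recent call last):
  File "<stdin>", line 7, in <module>
  File "h.py", line 27, in goto
    T=R.from_matrix(np.c_[[np.sin(yaw),-np.cos(yaw),0],[np.cos(yaw),np.sin(yaw),0],[0,0,-1]])
  File "scipy/spatial/transform/_rotation.pyx", line 1143, in scipy.spatial.transform._rotation.Rotation.from_matrix
ValueError: Non-positive determinant (left-handed or null coordinate frame) in rotation matrix 0: [[-0.97457051  0.22408104  0.        ]
 [-0.22408104 -0.97457051  0.        ]
 [ 0.          0.         -1.        ]].
```

```bash
sed -i 's/\[np.sin(yaw),-np.cos(yaw),0\]/[-np.sin(yaw),np.cos(yaw),0]/' h.py
python3 - <<'E'
from h import *
goto(bw(50,-48.5),330,YB+np.pi/2)
E
```

```text
travel [556.8 294.4  74.4] dr [ 0.002  0.    -0.622] pos [240.9 576.5 403.7] t 0.1 F [ 0.6  0.4 -0.4] w 85.5129737036312 q [ 1.43  0.39  0.01 -0.   -1.19 -0.26]
```

Request:
move_arm --fingers '[85,85,85,85,85,85,85,85,85,85]' --travel '[[557,294,75],[557,294,75],[557,294,75],[557,294,75],[557,294,75],[557,294,75],[557,294,75],[557,294,75],[557,294,75],[557,294,75]]' --dr '[[0,0,-0.62],[0,0,-0.62],[0,0,-0.62],[0,0,-0.62],[0,0,-0.62],[0,0,-0.62],[0,0,-0.62],[0,0,-0.62],[0,0,-0.62],[0,0,-0.62]]'

```text
clock: 1.1
position: [555.5, 194.4, 345.4]
ee_rot: [0.994, 0.112, -0.0, 0.0]
contact_force: [-0.2, 1.0, -0.2]
gripper_width: 84.8
grasp_force: 0.0
```

```bash
python3 -c "
from h import *
goto(bw(50,-48.5),330,YB+np.pi/2)"
```

```text
travel [ 60.2 120.8  15.4] dr [ 0.     0.001 -0.002] pos [555.5 194.4 345.4] t 1.1 F [-0.2  1.  -0.2] w 84.76293867662275 q [ 0.61  0.37 -0.17 -0.   -1.03  1.18]
```

Request:
move_arm --fingers '[85,85,85,85,85]' --travel '[[60,121,15],[60,121,15],[60,121,15],[60,121,15],[60,121,15]]' --dr '[[0,0,0],[0,0,0],[0,0,0],[0,0,0],[0,0,0]]'

```text
clock: 1.6
position: [640.1, 90.7, 329.9]
ee_rot: [0.994, 0.111, -0.001, 0.0]
contact_force: [-0.2, 0.6, -0.3]
gripper_width: 84.7
grasp_force: 0.0
```

```bash
python3 -c "
from h import *
goto(bw(50,-48.5),200,YB+np.pi/2)"
```

```text
travel [  1.    0.9 129.9] dr [-0.     0.002 -0.004] pos [640.1  90.7 329.9] t 1.6 F [-0.2  0.6 -0.3] w 84.66209267343395 q [ 0.39  0.48 -0.04 -0.   -1.06  1.4 ]
```

Request:
move_arm --fingers '[85,85,85,85,12,12,12,12,12,12]' --travel '[[1,1,50],[1,1,100],[1,1,130],[1,1,130],[1,1,130],[1,1,130],[1,1,130],[1,1,130],[1,1,130],[1,1,130]]' --dr '[[0,0,0],[0,0,0],[0,0,0],[0,0,0],[0,0,0],[0,0,0],[0,0,0],[0,0,0],[0,0,0],[0,0,0]]'

```text
clock: 2.6
position: [641.5, 90.9, 202.7]
ee_rot: [0.994, 0.112, 0.001, -0.0]
contact_force: [-1.4, 1.0, 6.3]
gripper_width: 19.2
grasp_force: 59.3
```

```bash
python3 -c "
from h import *
s=arm.read_state();print(inb(s['position'][:2]))
goto(bw(50,29.5),200,YB+np.pi/2)
cv2.imwrite('pics/top1.png',arm.get_image('top')[:,:,::-1]);cv2.imwrite('pics/side1.png',arm.get_image('side')[:,:,::-1])"
```

```text
[[50.7, -47.7]]
travel [ -0.8 -77.2   2.7] dr [-0.    -0.002 -0.001] pos [641.5  90.9 202.7] t 2.6 F [-1.4  1.   6.3] w 19.16438598290398 q [ 0.39  0.62 -0.16  0.   -0.79  1.41]
```

Request:
move_arm --fingers '[12,12,12,12,12,12,12,12,12,12]' --travel '[[0,-10,0],[0,-22,0],[0,-34,0],[0,-46,0],[0,-58,0],[0,-68,0],[0,-74,0],[0,-77,0],[0,-77,0],[0,-77,0]]' --dr '[[0,0,0],[0,0,0],[0,0,0],[0,0,0],[0,0,0],[0,0,0],[0,0,0],[0,0,0],[0,0,0],[0,0,0]]'

```text
clock: 3.7
position: [624.3, 166.2, 202.7]
ee_rot: [0.994, 0.112, 0.001, -0.0]
contact_force: [-3.2, 1.2, 6.8]
gripper_width: 19.1
grasp_force: 59.6
```

```bash
python3 -c "
from h import *
s=arm.read_state();print(inb(s['position'][:2]))
goto(bw(50,29.5),200,YB+np.pi/2)"
```

```text
[[50.8, 29.4]]
travel [-0.8 -0.1  2.7] dr [-0.    -0.002 -0.001] pos [624.3 166.2 202.7] t 3.7 F [-3.2  1.2  6.8] w 19.093353191701134 q [ 0.51  0.61 -0.16  0.   -0.79  1.29]
```

Request:
move_arm --fingers '[60,60,60,60,60,85,85,85,85]' --travel '[[0,0,0],[0,0,0],[0,0,0],[0,0,-20],[0,0,-50],[0,0,-100],[0,0,-150],[0,0,-150],[0,0,-150]]' --dr '[[0,0,0],[0,0,0],[0,0,0],[0,0,0],[0,0,0],[0,0,0],[0,0,0],[0,0,0],[0,0,0]]'

```text
clock: 4.6
position: [624.0, 165.8, 352.5]
ee_rot: [0.994, 0.112, 0.001, -0.001]
contact_force: [0.8, -0.1, -1.2]
gripper_width: 84.9
grasp_force: 0.0
```

```bash
python3 -c "
from h import *
goto([490.2,-338.8],330,.189)"
```

```text
travel [-242.6  462.3   21.1] dr [ 1.000e-03 -3.000e-03 -1.536e+00] pos [624.  165.8 352.5] t 4.6 F [ 0.8 -0.1 -1.2] w 84.9095042252503 q [ 0.51  0.46 -0.01 -0.   -1.1   1.29]
```

Request:
move_arm --fingers '[85,85,85,85,85,85,85,85,85,85]' --travel '[[-243,462,21],[-243,462,21],[-243,462,21],[-243,462,21],[-243,462,21],[-243,462,21],[-243,462,21],[-243,462,21],[-243,462,21],[-243,462,21]]' --dr '[[0,0,1.605],[0,0,1.605],[0,0,1.605],[0,0,1.605],[0,0,1.605],[0,0,1.605],[0,0,1.605],[0,0,1.605],[0,0,1.605],[0,0,1.605]]'

```text
clock: 5.6
position: [494.4, -318.6, 328.7]
ee_rot: [0.801, -0.598, -0.002, 0.0]
contact_force: [1.4, 0.2, -0.1]
gripper_width: 85.0
grasp_force: 0.0
```

```bash
python3 -c "
from h import *
goto([490.2,-338.8],330,.189)"
```

```text
travel [18.2  9.7 -1.3] dr [0.003 0.002 0.1  ] pos [ 494.4 -318.6  328.7] t 5.6 F [ 1.4  0.2 -0.1] w 85.03898333254742 q [-0.3   0.39 -0.19 -0.   -1.    0.59]
```

Request:
move_arm --fingers '[85,85,85,85,85,85,85,85]' --travel '[[18,10,0],[18,10,20],[18,10,60],[18,10,80],[18,10,80],[18,10,80],[18,10,80],[18,10,80]]' --dr '[[0,0,0.1],[0,0,0.1],[0,0,0.1],[0,0,0.1],[0,0,0.1],[0,0,0.1],[0,0,0.1],[0,0,0.1]]'

```text
clock: 6.4
position: [491.7, -337.1, 252.3]
ee_rot: [0.773, -0.635, 0.001, -0.0]
contact_force: [-0.3, 0.4, -0.2]
gripper_width: 85.0
grasp_force: 0.0
```

```bash
python3 -c "
from h import *
goto([490.2,-338.8],189,.189)
for n in('top','side'): cv2.imwrite(f'pics/{n}2.png',arm.get_image(n)[:,:,::-1])
t=cv2.imread('pics/top2.png')[140:290,240:500];s=cv2.imread('pics/side2.png')
s=np.hstack([cv2.resize(s[110:230,260:420],None,fx=2.5,fy=2.5),cv2.resize(s[220:320,250:335],None,fx=3,fy=3)])
t=cv2.resize(t,None,fx=2,fy=2);o=np.zeros((600,700,3),np.uint8);o[:300,:520]=t;o[300:300+s.shape[0],:s.shape[1]]=s[:,:700];cv2.imwrite('pics/c2.png',o)"
```

```text
travel [ 1.2  2.  63.3] dr [-0.002 -0.001  0.006] pos [ 491.7 -337.1  252.3] t 6.4 F [-0.3  0.4 -0.2] w 85.00435531076056 q [-0.33  0.48 -0.26  0.   -0.83  0.52]
```

View pics/c2.png

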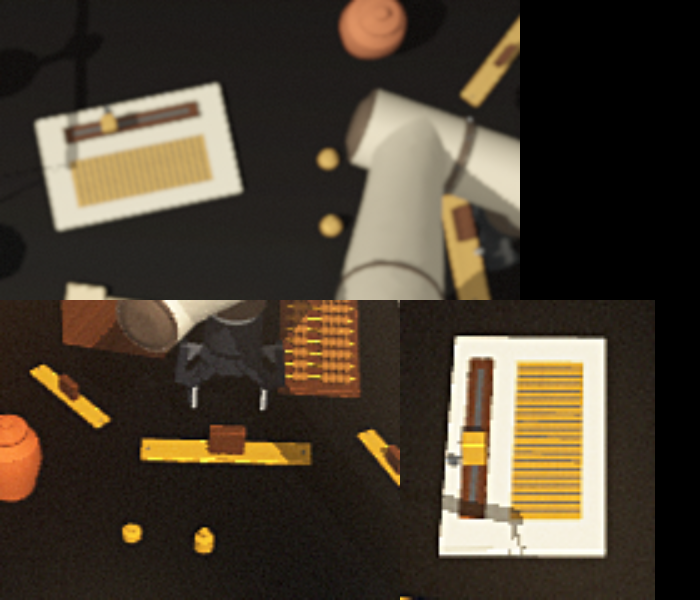

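The stop is now level with the stud in the side view: the stop is at crop (474,447) and the stud at (454,460), which is expected since the stop is taller. The gripper hangs over the rule's block at crop (228,440). Next I descend and grip.

Request:
move_arm --fingers '[85,85,85,85,40,40,40,40,40,40]' --travel '[[1,2,30],[1,2,50],[1,2,62],[1,2,62],[1,2,62],[1,2,62],[1,2,62],[1,2,62],[1,2,62],[1,2,62]]' --dr '[[0,0,0.005],[0,0,0.005],[0,0,0.005],[0,0,0.005],[0,0,0.005],[0,0,0.005],[0,0,0.005],[0,0,0.005],[0,0,0.005],[0,0,0.005]]'

```text
clock: 7.5
position: [490.2, -338.6, 190.5]
ee_rot: [0.771, -0.637, 0.001, -0.0]
contact_force: [-0.9, 2.0, 6.0]
gripper_width: 48.7
grasp_force: 65.2
```

```bash
python3 -c "
from h import *
t=cv2.imread('pics/top2.png');s=cv2.imread('pics/side2.png')
print('stop',inb(rect('top',masks(t)[1],52,(285,190,303,208))[0]),rect('side',masks(s)[1],52,(268,255,281,280)))
goto([490.2,-338.8],189,.189)"
```

```text
stop [[45.1, 34.0]] (array([618.42919922, 177.43696594]), 41.218605041503906, 26.405561447143555, np.float32(0.2819757))
travel [0.2 0.  1.5] dr [-0.002 -0.002  0.002] pos [ 490.2 -338.6  190.5] t 7.5 F [-0.9  2.   6. ] w 48.66754238043535 q [-0.33  0.56 -0.31  0.   -0.7   0.52]
```

Request:
move_arm --fingers '[40,40,40,40,40]' --travel '[[0,0,-10],[0,0,-30],[0,0,-70],[0,0,-110],[0,0,-110]]' --dr '[[0,0,0],[0,0,0],[0,0,0],[0,0,0],[0,0,0]]'

```text
clock: 8.0
position: [490.8, -339.2, 305.1]
ee_rot: [0.771, -0.636, 0.006, -0.001]
contact_force: [1.6, -0.7, -2.5]
gripper_width: 49.1
grasp_force: 64.3
```

```bash
python3 -c "
from h import *
print('scoop/mortar',inb(ray('top',[[300,282],[218,271]],10)))
goto(bw(-125,0),300,YB+np.pi/2)"
```

```text
scoop/mortar [[-176.8, 61.0], [-97.6, 284.7]]
travel [-435.3  -52.3    2.4] dr [-0.013  0.002  1.536] pos [ 490.8 -339.2  305.1] t 8.0 F [ 1.6 -0.7 -2.5] w 49.12128979117735 q [-0.33  0.42 -0.2   0.   -0.93  0.52]
```

Request:
move_arm --fingers '[40,40,40,40,40,40,40,40,40,40]' --travel '[[-25,-3,0],[-65,-8,0],[-105,-13,0],[-145,-18,0],[-185,-22,0],[-225,-27,0],[-265,-32,0],[-305,-37,0],[-345,-42,0],[-380,-46,0]]' --dr '[[0,0,-0.1],[0,0,-0.22],[0,0,-0.35],[0,0,-0.48],[0,0,-0.61],[0,0,-0.74],[0,0,-0.87],[0,0,-1.0],[0,0,-1.13],[0,0,-1.25]]'

```text
clock: 9.0
position: [461.8, 44.9, 298.0]
ee_rot: [0.998, -0.063, -0.001, 0.0]
contact_force: [1.2, -0.1, -4.1]
gripper_width: 48.9
grasp_force: 64.0
```

```bash
python3 -c "
from h import *
goto(bw(-125,0),300,YB+np.pi/2)"
```

```text
travel [ -8.9 -52.5  -2. ] dr [ 0.     0.002 -0.352] pos [461.8  44.9 298. ] t 9.0 F [ 1.2 -0.1 -4.1] w 48.94749818391819 q [ 0.45  0.23 -0.52 -0.   -0.82  1.  ]
```

Request:
move_arm --fingers '[40,40,40,40,40,40,40,40,40]' --travel '[[-2,-20,0],[-5,-37,0],[-9,-52,0],[-9,-52,10],[-9,-52,30],[-9,-52,60],[-9,-52,80],[-9,-52,88],[-9,-52,88]]' --dr '[[0,0,-0.12],[0,0,-0.24],[0,0,-0.35],[0,0,-0.35],[0,0,-0.35],[0,0,-0.35],[0,0,-0.35],[0,0,-0.35],[0,0,-0.35]]'

```text
clock: 9.9
position: [460.2, 95.4, 209.4]
ee_rot: [0.994, 0.109, -0.002, 0.001]
contact_force: [-0.5, 0.2, -4.0]
gripper_width: 49.3
grasp_force: 63.9
```

```bash
python3 -c "
from h import *
goto(bw(-125,0),190.5,YB+np.pi/2)
for n in('top','side'): cv2.imwrite(f'pics/{n}3.png',arm.get_image(n)[:,:,::-1])
t=cv2.imread('pics/top3.png')[170:320,200:400];s=cv2.imread('pics/side3.png')[210:350,230:400]
cv2.imwrite('pics/c3.png',np.hstack([cv2.resize(t,(400,300)),cv2.resize(s,(364,300))]))"
```

```text
travel [ 0.  -2.8 18.9] dr [ 0.001  0.004 -0.008] pos [460.2  95.4 209.4] t 9.9 F [-0.5  0.2 -4. ] w 49.25153903290409 q [ 0.55  0.38 -0.61 -0.   -0.59  1.24]
```

View pics/c3.png

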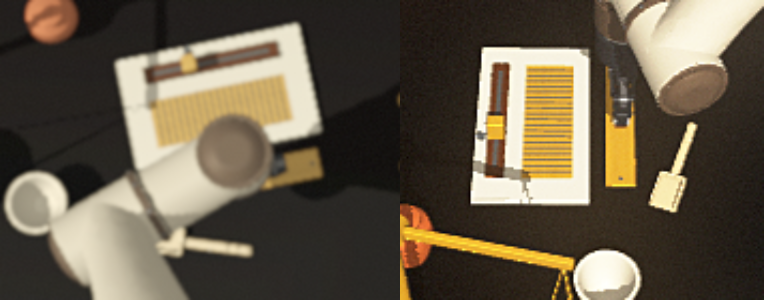

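The rule is held parallel to the board's plain edge with a gap of about 15 px in the side view, and the mortar and scoop are clear. I'll lower it, then slide it against the edge.

Request:
move_arm --fingers '[40,40,40,40,40,40,40,40,40,40]' --travel '[[0,-3,7],[0,-3,13],[0,-3,16],[0,-3,18],[0,-3,18],[5,-3,18],[10,-3,18],[14,-3,18],[18,-3,18],[18,-3,18]]' --dr '[[0,0,-0.008],[0,0,-0.008],[0,0,-0.008],[0,0,-0.008],[0,0,-0.008],[0,0,-0.008],[0,0,-0.008],[0,0,-0.008],[0,0,-0.008],[0,0,-0.008]]'

```text
clock: 11.0
position: [478.5, 103.2, 192.9]
ee_rot: [0.994, 0.113, 0.0, -0.0]
contact_force: [0.5, 0.1, -3.1]
gripper_width: 48.7
grasp_force: 64.0
```

```bash
python3 -c "
from h import *
print(inb(arm.read_state()['position'][:2]))
goto(bw(-100,0),190.5,YB+np.pi/2)"
```

```text
[[-105.5, 0.8]]
travel [5.5 0.8 2.4] dr [-0.    -0.001  0.001] pos [478.5 103.2 192.9] t 11.0 F [ 0.5  0.1 -3.1] w 48.74854992695099 q [ 0.55  0.43 -0.57  0.   -0.56  1.25]
```

Request:
move_arm --fingers '[40,40,40,40,40,40]' --travel '[[0,0,2],[1,1,2],[3,1,2],[4,1,2],[5,1,2],[5,1,2]]' --dr '[[0,0,0],[0,0,0],[0,0,0],[0,0,0],[0,0,0],[0,0,0]]'

```text
clock: 11.6
position: [482.5, 103.0, 190.7]
ee_rot: [0.994, 0.113, -0.001, 0.0]
contact_force: [-1.9, 0.1, -3.7]
gripper_width: 49.1
grasp_force: 64.2
```

Request:
move_arm --fingers '[40,40,40,40,40,40]' --travel '[[0,0,1],[0,0,1.5],[1,0,1.5],[2,0,1.5],[3,0,1.5],[3,0,1.5]]' --dr '[[0,0,0],[0,0,0],[0,0,0],[0,0,0],[0,0,0],[0,0,0]]'

```text
clock: 12.2
position: [483.5, 103.2, 190.6]
ee_rot: [0.994, 0.113, -0.003, 0.001]
contact_force: [-12.7, 0.4, 15.6]
gripper_width: 49.1
grasp_force: 66.3
```

```bash
python3 -c "
from h import *
print(inb(arm.read_state()['position'][:2]))
goto(bw(-100,0),190.5,YB+np.pi/2)"
```

```text
[[-100.6, -0.4]]
travel [ 0.6 -0.4  0.1] dr [0.001 0.006 0.   ] pos [483.5 103.2 190.6] t 12.2 F [-12.7   0.4  15.6] w 49.086295525221935 q [ 0.54  0.44 -0.56 -0.   -0.57  1.26]
```

Request:
move_arm --fingers '[40,40,70,70,70,85,85,85,85]' --travel '[[0,0,-0.5],[-1,0,-0.5],[-1,0,-0.5],[-1,0,-0.5],[-1,0,-0.5],[-1,0,-1],[-1,0,-20],[-1,0,-60],[-1,0,-100]]' --dr '[[0,0,0],[0,0,0],[0,0,0],[0,0,0],[0,0,0],[0,0,0],[0,0,0],[0,0,0],[0,0,0]]'

```text
clock: 13.1
position: [484.8, 103.5, 290.0]
ee_rot: [0.994, 0.113, -0.001, 0.001]
contact_force: [0.6, 0.2, 0.1]
gripper_width: 84.8
grasp_force: 0.0
```

```bash
python3 -c "
from h import *
goto([470,-250],400,YB+np.pi/2)"
```

```text
travel [ -94.3  341.2 -109.5] dr [0.001 0.002 0.001] pos [484.8 103.5 290. ] t 13.1 F [0.6 0.2 0.1] w 84.79297242728806 q [ 0.54  0.29 -0.46  0.   -0.82  1.26]
```

Request:
move_arm --fingers '[85,85,85,85,85,85,85,85,85,85]' --travel '[[0,0,-50],[-94,341,-110],[-94,341,-110],[-94,341,-110],[-94,341,-110],[-94,341,-110],[-94,341,-110],[-94,341,-110],[-94,341,-110],[-94,341,-110]]' --dr '[[0,0,0],[0,0,0],[0,0,0],[0,0,0],[0,0,0],[0,0,0],[0,0,0],[0,0,0],[0,0,0],[0,0,0]]'

```text
clock: 14.1
position: [469.7, -251.4, 399.2]
ee_rot: [0.994, 0.112, 0.0, -0.0]
contact_force: [-0.2, 0.6, 0.1]
gripper_width: 84.6
grasp_force: 0.0
```

```bash
python3 -c "
from h import *
for n,rb,rr in(('top',(245,170,375,265),(250,230,380,275)),('side',(255,225,330,315),(318,225,345,320))):
    i=arm.get_image(n)[:,:,::-1].copy(); cv2.imwrite(f'pics/{n}4.png',i); w,b=masks(i)
    r=rect(n,b,6,rr); k=rect(n,w,12,rb); print(n,k,r,inb(r[0]))
t=cv2.imread('pics/top4.png')[170:290,240:390];s=cv2.imread('pics/side4.png')[210:330,240:350]
cv2.imwrite('pics/c4.png',np.hstack([cv2.resize(t,(450,360)),cv2.resize(s,(330,360))]))"
```

```text
top (array([581.79272461, 125.62358856]), 272.9686279296875, 164.03025817871094, np.float32(0.2259495)) (array([481.78912354, 103.59586334]), 245.99827575683594, 43.013206481933594, np.float32(0.22595565)) [[-102.1, 0.4]]
side (array([581.13745117, 126.57231903]), 276.9996337890625, 160.45822143554688, np.float32(0.22688256)) (array([482.75671387, 102.3241272 ]), 243.64614868164062, 42.07560348510742, np.float32(0.22688258)) [[-101.5, -1.1]]
```

View pics/c4.png

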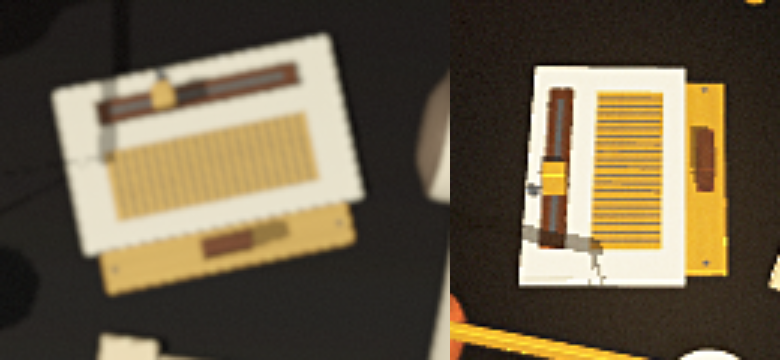

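The rule lies flush and parallel: its yaw is 0.226, the same as the board's, it is about 1 mm off centre, and no dark gap shows along the edge. The stop, at crop (163,93), stands level with the stud at (162,76). By my measurements they are at about 29.4 and 29–31 mm along the track. The arm is clear, so I'm handing in.

```bash
python3 -c "
from bench import arm
print(arm.job_done())"
```

```text
the job is handed in; nothing more can be done
None
```

I handed the job in at about 14 s with no verdict returned: by the last pictures, the stop is within about 2 mm of the stud along the track, the rule lies flush and centred to about 1 mm on the plain edge, both are released, and I saw no bystander disturbed.

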